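Put the blue peg doll in the lever-lid display case and release the lid catch from behind

ROBOT

A 6-joint arm with a two-finger parallel gripper is mounted at the origin on the work surface. World frame = base frame: x ahead of the robot, y to its left, z up, the work surface at z = 0. Lengths are in m, angles in rad, forces in N, time in s.
With the tool pointing down it reaches from about 0.35 to 0.975 m from the base axis. Payload 4.9 kg.
Tool frame: the origin (TCP) lies at the very end of the fingers, on their centre line; the grasp point (between the pads) lies 19 mm behind it (manip.grasp_offset is the distance from the TCP to the grasp point, in m); z points along the fingers, y is the line along which they close (so a half turn about z gives the same grasp; the last joint's range is limited). The gripper opens to 85 mm and grips with 20 to 120 N. Pads are 22 mm wide; open, the fingers measure 114 mm over their backs; the gripper's body (76 mm by 85 mm) begins 54 mm behind the grasp point. The pads swing forward as they close: fully open they stand 13 mm farther back than shut.
Start: joints at [-1.221, 0.053, 1.613, -0, 1.476, -0.119], TCP at [0.282, -0.558, 0.231] pointing down, gripper open.
Joint ranges: [-3.01, 3.01], [-1.01, 2.22], [0.06, 2.58], [-1.02, 4.17], [0.09, 2.62], [-3.14, 3.14]. Speed limits (rad/s): [2.57, 2.57, 3.14, 3.14, 3.14, 3.14].

INTERFACE

Orientations are given as a unit quaternion [w, x, y, z].
In Python, from plant import manip, eyes, job_done, models gives the robot as it stands.
- The arm moves only by the tool servo_tool, never from a script. Its argument "motion" is one flat list of numbers, 5 for each row, row after row: the opening, from -1 (shut) to 1 (fully open), then the shift along the tool's x, y, z normalised to -1 to 1, where 1 is 120 mm, then the turn about the tool's z normalised to -1 to 1, where 1 is 45 degrees. A call has 1 to 5 rows; each row is the pose to reach, as a shift and turn from the pose commanded when the call began, along the tool's axes at that moment; what a row does not reach only later rows make up. A row lasts 1/8 s, in which the tool goes at most 62.5 mm and 10.7 degrees, less where a joint would pass 70% of its speed; a pose out of reach is approached as far as the arm can. A call with a number of a shift or a turn outside -1 to 1 is refused whole. A call with a gripper value outside its range is refused whole. The fingers move at their own pace and stop on an object; the grip force is fixed at half the most. Time passes only in rows, so rows that repeat a pose let the fingers close. It gives the time, the measured TCP pose, the force, the opening and the grip force at its end, in the units of the state.
- manip.state(): the state, without advancing time (a new reading comes with each control period).
- eyes.grab_frame(name): name is "scene" or "top"; returns (picture, depth): 400x640x3 uint8, red, green, blue; 400x640 float32, m along the optical axis (not along the pixel's ray), 0 where there is no reading.
- eyes.camera_params(name): a dict with "fov_y" (degrees; the focal length in pixels is half the picture's height over the tangent of half this angle, whatever the lens; pixels are square), "cx", "cy" (the principal point, pixels), "pose" (4x4, takes a point from camera to world coordinates). Camera axes: x right, y up, looking along -z (the intrinsics and any distortion apply to the point x, -y, -z); pixel columns grow to the right and rows downward; lengths in m; the calibration is good to about 2 mm. A picture is of the moment at which its call begins. camera_params takes no time and is no camera call.
- job_done(): hands the job in; it is judged then, once.
Trained networks look in the newest picture that a camera, given by its name, has taken for a name from the list of things; names that differ only in an ending like _2 or _b are one class to them, and where a whole thing is asked for, a point or a joint stands for the part that bears it (a point fixed in the world has none). Each returns a list of dicts, best first, with "p" (0 to 1); they miss things now and then, are a little off and sometimes report something else, mostly with a low value. They report only what shows in the picture. A call takes as long as a camera call. They do not tell look-alikes from the thing itself.
- models.regions_of(camera, label): "mask" (400x640 bool, what is visible of it) and "pixel" ([column, row] in pixels, amid what is visible of it).
The state is a dict: "time": time; "joint_pos": joint angles; "joint_vel": joint speeds; "joint_efforts": joint torques, N m; "tool_pos": TCP position; "tool_rot": TCP orientation; "contact_force": force on the tool from outside, world axes, zero at the start; "ft_torque": the same for the moment, N m; "gripper_width": opening from 0.0 (shut) to 1.0 (fully open); "grasp_force": force on a finger pad.
Only numpy, scipy, OpenCV 4.12 (cv2) and the standard library are available. Lean on these libraries where they do the work, as an engineer would, in place of code of your own. Each camera call takes 0.05 s, during which the arm holds its last target. There are 200 camera calls.

TASK

Put the blue peg doll on show: press the case's pedal until the lid stays open by itself, then stand the doll upright, set down and not dropped, on the empty white stand inside. Take the wooden dowel from its cradle, push it through the small brass hole in the back of the case to free the spring catch so that the lid comes down by itself and shuts fully, then lay the dowel back in its cradle. Never touch the lid itself, and leave the other dolls and things where they are.

Things in the scene. Friction and masses are not known exactly. Their poses are not given: they have to be found in the camera images.
- case: fixed display case, 170 mm deep (its x), 280 mm wide (y), rim 185 mm high: pale blue plinth 80 mm tall, its top the dark red inner floor; clear 4 mm walls above; clear lid. Origin: centre of underside; +x points away from the robot. The back wall (outer face x = -85 mm) faces the robot, with the pedal (y = +60) and the release hole (y = -50; a red stripe runs from it up to a red mark on the rim).
- lid (a joint): clear oak-edged lid, 170 x 280 x 6 mm, hinged on the rim on the side away from the robot; rad: 0 = shut, 1.77 = held open by the catch (just beyond upright), 2.1 = end. Driven by the pedal (lid = 4.2 x pedal); when freed, lid and pedal return by themselves in about 2 to 3 s, damped
- pedal (a joint): pedal lever, pivot at case x = -80, y = +60, z = 50 mm; rad: 0 = up (lever rises 0.22 rad above level towards the robot), 0.505 = end. Takes up to about 16 N. Press to about 0.47 (pad about 40 mm lower, lid beyond 1.9) so that the catch snaps under it; let go, it rests at about 0.42
- pedal_pad (a point): centre of the top face of the black rubber pedal pad with three red ribs, 36 mm (case x) x 50 mm (case y), 10 mm thick; 85 mm from the pivot, towards the robot. About 76 mm above the table when up, 41 mm when caught; press it downward near the middle. It moves with the pedal
- catch (a joint): spring catch in the plinth; m pushed in: 0 = sprung out, 0.016 = end. Its upright push plate, 28 x 30 mm, stands 25 mm inside the outer back face, straight behind the hole. Pushed along case +x with 4 to 10 N it frees the pedal at 5 to 10 mm (dowel end 30 to 35 mm inside the outer face); keep it there half a second while the lever drops past; it springs back when let go
- release_hole (a point): centre of the round hole, 22 mm across, in a 40 x 40 mm brass plate flush with the outer face of the case's back wall (wall 8 mm thick), 52 mm above the table; hole axis along case x, entered towards case +x; axes as the case's
- stand_top (a point): centre of the top of the empty white disc stand, 60 mm across and 2 mm thick, on the case's inner floor (its top 82 mm above the table), about 65 mm to one side or the other of the case's middle (the yellow doll stands on the other side)
- doll_blue_center (a point): middle, 42.5 mm above its foot, of the blue peg doll to be put in: upright round body 40 mm in diameter and 52 mm tall in blue with white bands and white apron, round head 34 mm with blue cap; 85 mm tall, about 70 g. It stands with two others on the board; own z up
- doll_board: dark wooden board 100 (its x) x 230 (its y) x 12 mm lying on the table, fixed; the blue, red and green dolls stand on it in a row along its y, 75 mm apart, in any order. Origin: centre of its underside
- dowel_center (a point): centre of the release dowel, a plain round wooden rod 12 mm in diameter and 220 mm long with red ends, 30 g, lying level in its cradle 50 mm above the table; own x along the rod (both ends are alike)
- cradle: fixed oak cradle, origin at the centre of its underside, x along the dowel: base 190 x 70 x 12 mm, two grey felt V-blocks at x = -75 and +75 mm (14 mm long, about 62 mm tall, 51 mm wide) in which the dowel lies, its centre line 50 mm above the table; 136 mm free between them for gripping the dowel's middle
- doll_red_center (a point): middle of the red peg doll, same size as the blue one, on the board; leave alone
- doll_green_center (a point): middle of the green peg doll, same size, on the board; leave alone
- doll_yellow_center (a point): middle of the yellow peg doll, same size, already in the case; leave alone
- wax_jar: small glass jar 48 mm across, 50 mm tall, origin under its middle; leave alone
- toy_car: red wooden toy car 85 x 42 x 50 mm, origin under its middle; leave alone
- toy_drum: tiny red toy drum, 27 mm across, 24 mm tall, on the case's inner floor near the back wall between the stand and the yellow doll, origin under its middle; leave alone
Things that resemble listed ones, but are neither listed nor needed, are in the scene too. Leave any turquoise look-alike of the part that bears doll_blue_center alone.

How it is judged:
On the way, in this order (a step that is already met when the one before it is completed fails the run):
1. the pedal has been pressed and let go, and the lid stays open on its catch (value of joint lid above 1.65 rad and contact force between each of the arm, the fingers and pedal below 0.1 N), for 0.3 s.
2. the blue doll stands upright on the white stand, let go, with the lid open (horizontal distance between doll_blue_center and stand_top below 0.015 m and angle between doll_blue_center's own z axis and vertical below 0.12 rad and z of doll_blue_center in the frame of stand_top between 0.036 and 0.049 m and contact force between the fingers and doll_blue below 0.05 N and value of joint lid above 1.6 rad), for 0.2 s.
3. the dowel pushes the catch in through the hole (value of joint catch above 0.004 m and contact force between dowel and catch above 0.5 N), for 0.03 s.
4. the lid has come down and is shut with the blue doll standing inside (value of joint lid below 0.05 rad and horizontal distance between doll_blue_center and stand_top below 0.015 m and angle between doll_blue_center's own z axis and vertical below 0.12 rad and z of doll_blue_center in the frame of stand_top between 0.036 and 0.049 m), for 0.2 s.
At the end, for the whole second after the job is handed in: Blue doll upright (0.12 rad), at rest, let go, within 15 mm of the white stand's middle; lid shut (below 0.05 rad), pedal up; dowel let go, at rest in both V-blocks of its cradle (centre within 30 mm along, 8 mm across, 44 to 56 mm above the table, in line within 0.08 rad) (all of step 4 and value of joint pedal below 0.03 rad and linear speed of each of doll_blue, dowel below 0.02 m/s and horizontal distance between dowel_center and cradle below 0.03 m and z of dowel_center in the frame of cradle between 0.044 and 0.056 m and angle between the x axis of dowel and the x axis of cradle, either way round below 0.08 rad and y of dowel_center in the frame of cradle between -0.008 and 0.008 m and contact force between the fingers and dowel below 0.05 N and contact force between the fingers and doll_blue below 0.05 N); the robot touches nothing.
It fails at once if the lid is touched by the robot (contact force between any of the arm, the fingers and lid above 1 N).
It fails at once if the lid is touched with the dowel or with the doll (contact force between any of dowel, doll_blue and lid above 1 N).
It fails at once if the blue doll is dropped or thrown (linear speed of doll_blue above 0.7 m/s and contact force between the fingers and doll_blue below 0.05 N).
It fails at once if another doll or thing is moved by more than 30 mm (distance of any of doll_red_center, doll_green_center, doll_yellow_center, wax_jar, toy_car, toy_drum from where it was at the start of the episode above 0.03 m).
It also fails if it takes over 72 s, if anything falls off the work surface, if the arm or the gripper's body presses on something with over 40 N, if the wrist force passes 120 N, or if a joint passes its speed limit or range.

## Working session

There is one attempt and no reset: what is moved stays moved. The work goes in short steps, Python scripts to look and compute and a tool call to move; the robot and the scene stay as the last step left them, time stands still between calls to the robot, and variables do not carry over. Pictures are saved under pics/ and viewed, at most 10 in all, crops included, and the job is handed in when it is done.

Besides the shell and the picture viewer there is one more tool, called after "Request:" as name(argument=value, ...) on one line, values as JSON. servo_tool: Moves the arm, as the interface text tells. Its arguments: {"type":"object","properties":{"motion":{"type":"array","items":{"type":"number","minimum":-1,"maximum":1}}},"required":["motion"]}

```bash
mkdir -p pics; cat > h.py <<'E'
import numpy as np, cv2
from plant import manip, eyes, models
def cam(n):
    p=eyes.camera_params(n); f=200/np.tan(np.radians(p['fov_y'])/2); return p,f
def world(n,d):
    p,f=cam(n); v,u=np.mgrid[0:400,0:640]
    P=np.stack([(u-p['cx'])/f*d,-(v-p['cy'])/f*d,-d,np.ones_like(d)],-1)
    return (P@np.array(p['pose']).T)[...,:3]
def pix(n,P):
    p,f=cam(n); q=np.linalg.inv(p['pose'])@np.append(P,1)
    return p['cx']+f*q[0]/-q[2], p['cy']-f*q[1]/-q[2]
E
python3 - <<'E'
from h import *
for n in ['scene','top']:
    im,d=eyes.grab_frame(n); cv2.imwrite(f'pics/{n}0.png',im[...,::-1]); np.save(f'{n}0.npy',d)
    p,f=cam(n); print({k:(np.round(v,3).tolist() if k=='pose' else v) for k,v in p.items()},f)
    W=world(n,d)
    for l in ['case','pedal_pad','release_hole','stand_top','doll_blue_center','doll_board','dowel_center','cradle','doll_yellow_center','doll_red_center','doll_green_center','toy_drum','wax_jar','toy_car']:
        for r in models.regions_of(n,l)[:3]:
            m=r['mask']&(d>0); 
            print(n,l,round(r['p'],2),np.round(r['pixel']).tolist(),m.sum(),np.round(np.median(W[m],0),3).tolist() if m.any() else '', np.round(np.percentile(W[m],[2,98],axis=0),3).tolist() if m.any() else '')
s=manip.state(); print(s)
E
```

```text
{'fov_y': 56.02794291999908, 'cx': 321.9362419874927, 'cy': 200.37262318126272, 'pose': [[0.1, -0.95, 0.295, 0.858], [0.995, 0.097, -0.027, -0.006], [-0.003, 0.296, 0.955, 1.071], [0.0, 0.0, 0.0, 1.0]]} 375.92412040225213
scene case 0.71 [338.0, 236.0] 9599 [0.682, 0.049, 0.189] [[0.525, -0.092, 0.011], [0.769, 0.179, 0.193]]
scene pedal_pad 0.53 [356.0, 185.0] 267 [0.523, 0.126, 0.076] [[0.503, 0.104, 0.001], [0.552, 0.149, 0.082]]
scene release_hole 0.96 [334.0, 238.0] 9525 [0.682, 0.049, 0.189] [[0.529, -0.091, 0.014], [0.769, 0.179, 0.193]]
scene doll_blue_center 0.81 [174.0, 238.0] 287 [0.616, -0.387, 0.054] [[0.597, -0.407, 0.008], [0.629, -0.376, 0.087]]
scene doll_blue_center 0.73 [195.0, 183.0] 293 [0.463, -0.325, 0.065] [[0.428, -0.346, 0.014], [0.474, -0.312, 0.1]]
scene doll_blue_center 0.63 [204.0, 144.0] 289 [0.339, -0.312, 0.052] [[0.304, -0.347, -0.001], [0.35, -0.297, 0.087]]
scene doll_board 0.7 [207.0, 192.0] 1652 [0.472, -0.318, 0.012] [[0.4, -0.435, 0.005], [0.513, -0.218, 0.019]]
scene dowel_center 0.75 [423.0, 166.0] 292 [0.465, 0.323, 0.055] [[0.349, 0.316, 0.
[... 2707 characters left out ...]
nt_pos': array([-1.22100337e+00,  5.27366295e-02,  1.61290278e+00, -3.38506694e-05,
        1.47598291e+00, -1.19007608e-01]), 'joint_vel': array([-0.00066055,  0.00160674,  0.0006218 , -0.00076526,  0.00143464,
        0.00254075]), 'joint_efforts': array([ 5.14503699e-05, -3.93668461e+01, -3.70449221e+01, -3.17942477e-05,
        5.72846875e-04,  1.22564625e-06]), 'tool_pos': array([ 0.2823673 , -0.55755983,  0.23127918]), 'tool_rot': array([-1.27978046e-05,  9.72653434e-01,  2.32261268e-01, -1.84454585e-05]), 'contact_force': array([ 0.4806763 , -0.14984646, -0.04884813]), 'ft_torque': array([-0.02333421,  0.0028583 ,  0.0388035 ]), 'grasp_force': 0.0, 'gripper_width': 0.9994915486326023}
```

```bash
python3 - <<'E'
import cv2,numpy as np
a=cv2.imread('pics/scene0.png')
cv2.imwrite('pics/a.png',cv2.resize(a[110:310,140:460],(800,500),interpolation=cv2.INTER_CUBIC))
b=cv2.imread('pics/top0.png')
cv2.imwrite('pics/b.png',cv2.resize(b[100:300,190:470],(800,571),interpolation=cv2.INTER_CUBIC))
E
```

```text
(no output)
```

View pics/a.png

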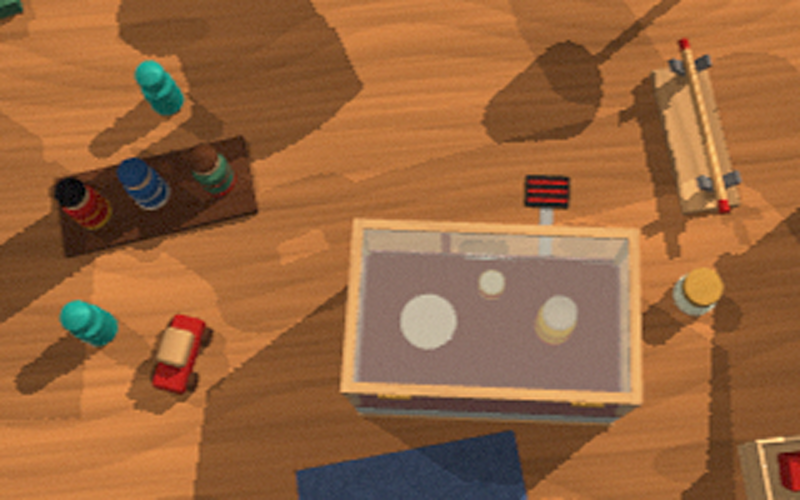

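View pics/b.png

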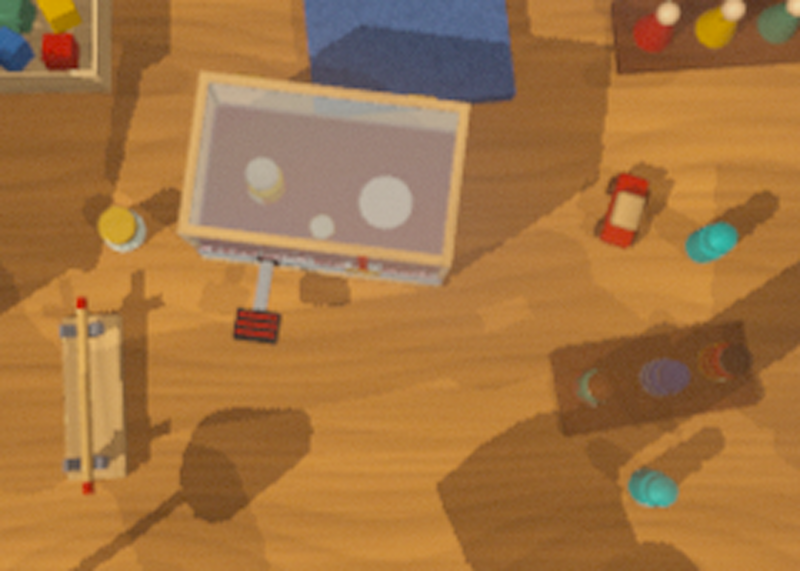

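The scene crop shows: blue doll mid-board at about scene px (197,183); look-alikes turquoise at (204,144) and (175,238), red (173,190) and green (225,178) beside it. I choose the dark-blue one with white bands on the board. The white stand is at scene px (311,238), the drum at (336,223), the yellow doll at (362,237), the pedal at (359,186) and the dowel at (423,160).

```bash
cat > m.py <<'E'
from h import *
def rect(P): 
    (c,wh,a)=cv2.minAreaRect((P*1000).astype(np.float32)); return np.round(c,1),np.round(wh,1),round(a,2)
for n in ['scene','top']:
    d=np.load(n+'0.npy'); W=world(n,d); im=cv2.imread(f'pics/{n}0.png'); hsv=cv2.cvtColor(im,cv2.COLOR_BGR2HSV)
    X,Y,Z=W[...,0],W[...,1],W[...,2]; ok=d>0
    lid=ok&(Z>.178)&(Z<.2)&(X>.5)&(X<.85)&(abs(Y-.05)<.2)
    lid=cv2.morphologyEx(lid.astype(np.uint8),cv2.MORPH_OPEN,np.ones((3,3)))>0
    print(n,'lid',rect(W[lid][:,:2]),np.median(Z[lid]))
    b=ok&(Z>.005)&(Z<.02)&(abs(X-.455)<.1)&(abs(Y+.32)<.15)
    print(' board',rect(W[b][:,:2]))
    for nm,c in [('blue',(.455,-.322)),('red',(.47,-.393)),('green',(.445,-.248))]:
        m=ok&(Z>.075)&(Z<.11)&(np.hypot(X-c[0],Y-c[1])<.032); P=W[m]
        t=P[P[:,2]>P[:,2].max()-.012]
        # sphere r=17 fit, centre height free
        from scipy.optimize import least_squares
        s=least_squares(lambda q:np.linalg.norm(P-q,axis=1)-.017,[*c,.08],loss='soft_l1',f_scale=.002).x
        print(' ',nm,m.sum(),np.round(s,4),np.round(t.mean(0),4))
    m=ok&(Z>.052)&(Z<.07)&(abs(X-.455)<.14)&(abs(Y-.325)<.04); P=W[m][:,:2]
    vx,vy,x0,y0=cv2.fitLine(P.astype(np.float32),cv2.DIST_HUBER,0,.01,.01).ravel(); u=np.array([vx,vy])*np.sign(vx);t=(P-[x0,y0])@u
    print(' dowel',np.round([x0,y0],4)+np.round(u*(t.max()+t.min())/2,4),np.round(u,3),np.round(t.max()-t.min(),3),np.median(W[m][:,2]))
    m=ok&(Z>.06)&(Z<.095)&(abs(X-.525)<.04)&(abs(Y-.125)<.04)
    m&=(X<.553)
    print(' pad',rect(W[m][:,:2]),np.round(W[m].mean(0),4))
    # stand via ray to z=.082
    p,f=cam(n); T=np.array(p['pose'])
    v,u=np.mgrid[0:400,0:640]; R=np.stack([(u-p['cx'])/f,-(v-p['cy'])/f,-np.ones_like(u,float)],-1)@T[:3,:3].T
    for nm,h in [('stand',.082),('drum',.104)]:
        Q=T[:3,3]+R*((h-T[2,3])/R[...,2])[...,None]
        m=(hsv[...,1]<75)&(hsv[...,2]>140)&(abs(Q[...,0]-.68)<.07)&(abs(Q[...,1]-.05)<.12)
        k,lab,st,ce=cv2.connectedComponentsWithStats(m.astype(np.uint8))
        for i in range(1,k):
            if st[i,4]>20: print(' ',nm,st[i,4],np.round(ce[i]),np.round(Q[lab==i].mean(0),4),np.round(np.ptp(Q[lab==i],axis=0),3))
a=cv2.imread('pics/scene0.png'); cv2.imwrite('pics/crop.png',cv2.resize(a[160:215,160:240],(640,440),interpolation=cv2.INTER_CUBIC))
E
python3 m.py
```

```text
scene lid (array([672.5,  45.2]), array([280.4, 174.4]), 81.95) 0.1896598122725648
 board (array([ 458.1, -318.5]), array([297.6, 197.2]), 88.28)
  blue 136 [ 0.4544 -0.3321  0.0829] [ 0.4562 -0.3311  0.095 ]
  red 137 [ 0.4715 -0.4016  0.0828] [ 0.4733 -0.3994  0.0947]
  green 128 [ 0.4451 -0.2539  0.0826] [ 0.4469 -0.2529  0.0952]
 dowel [0.44710001 0.3225    ] [0.999 0.047] 0.22 0.05577628101501808
 pad (array([527.9, 125. ]), array([49.4, 52.4]), 77.04) [0.5233 0.1262 0.0755]
  stand 76 [337. 223.] [0.6206 0.0566 0.082 ] [0.028 0.03  0.   ]
  stand 73 [326. 228.] [0.6317 0.0262 0.082 ] [0.042 0.034 0.   ]
  stand 569 [311. 240.] [ 0.6593 -0.0193  0.082 ] [0.104 0.088 0.   ]
  stand 24 [293. 233.] [ 0.6369 -0.0641  0.082 ] [0.039 0.015 0.   ]
  stand 194 [347. 241.] [0.6721 0.0776 0.082 ] [0.086 0.072 0.   ]
  stand 186 [364. 234.] [0.6572 0.1238 0.082 ] [0.046 0.043 0.   ]
  stand 33 [375. 230.] [0.6492 0.156  0.082 ] [0.035 0.028 0.   ]
  stand 127 [335. 250.] [0.6918 0.043  0.082 ] [0.071 0.056 0.   ]
  stand 170 [370. 252.] [0.7087 0.1348 0.082 ] [0.062 0.08  0.   ]
  stand 26
[... 629 characters left out ...]
 ] [0.061 0.08  0.   ]
  drum 26 [297. 257.] [ 0.705  -0.0572  0.104 ] [0.021 0.02  0.   ]
top lid (array([672.2,  46.5]), array([281.1, 174.9]), 81.94) 0.1889595917434158
 board (array([ 454.3, -319.8]), array([298.4, 190.6]), 88.9)
  blue 103 [ 0.4538 -0.3311  0.0825] [ 0.4539 -0.3294  0.0951]
  red 105 [ 0.4701 -0.4002  0.0822] [ 0.4704 -0.3991  0.0943]
  green 99 [ 0.4443 -0.253   0.0827] [ 0.4446 -0.2522  0.0957]
 dowel [0.44509999 0.3238    ] [0.999 0.046] 0.218 0.0560038013580878
 pad (array([526.7, 127.1]), array([49.9, 52.5]), 82.77) [0.5217 0.1272 0.0751]
  stand 3036 [305. 162.] [0.6826 0.0462 0.082 ] [0.139 0.24  0.   ]
  drum 3186 [304. 160.] [0.682 0.047 0.104] [0.14 0.24 0.  ]
```

View pics/crop.png

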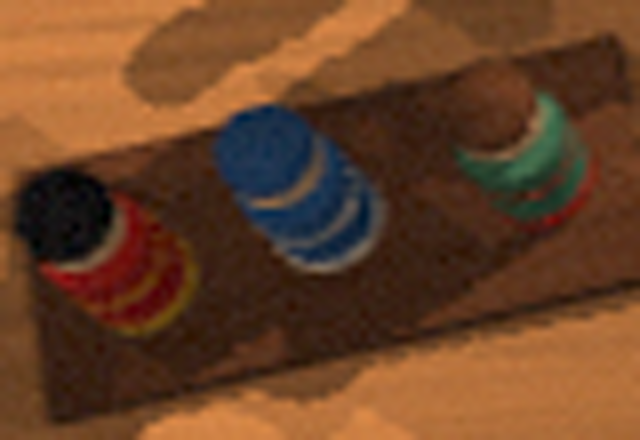

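The crop confirms that the middle doll (scene px about 197,183) is dark blue with white bands: that's the target.

```bash
cat > plan.py <<'E'
import sys; from h import *
# plan.py x y z yaw_deg : total shift in tool axes, units of 120 mm / 45 deg
def go(t,yaw):
    s=manip.state(); p=s['tool_pos']; w,x,y,z=s['tool_rot']
    y0=np.degrees(2*np.arctan2(y,x)); y0=(y0+180)%360-180
    d=np.array(t)-p; c,s_=np.cos(np.radians(y0)),np.sin(np.radians(y0))
    print('t',round(s['time'],2),'p',np.round(p,4),'yaw',round(y0,2),'f',np.round(s['contact_force'],1),'w',round(s['gripper_width'],3),'g',round(s['grasp_force'],1),'j6',round(s['joint_pos'][5],2))
    print('shift',np.round([(d[0]*c+d[1]*s_)/.12,(d[0]*s_-d[1]*c)/.12,-d[2]/.12],3),'turn',round((y0-yaw+180)%360-180,2)/45)
if __name__=='__main__': a=list(map(float,sys.argv[1:])); go(a[:3],a[3])
E
python3 plan.py .520 .127 .12 82
```

```text
t 1.5 p [ 0.2824 -0.5576  0.2313] yaw 26.86 f [ 0.5 -0.1 -0. ] w 0.999 g 0.0 j6 -0.12
shift [ 4.344 -4.194  0.927] turn -1.2253333333333334
```

Request:
servo_tool(motion=[-1, 0.29, -0.28, 0, 0, -1, 0.58, -0.56, 0, 0, -1, 0.87, -0.84, 0, 0])

```text
time: 1.88
tool_pos: [0.3303, -0.4192, 0.2313]
tool_rot: [0.0, 0.973, 0.232, 0.0]
contact_force: [0.7, 0.1, 0.1]
gripper_width: 0.372
grasp_force: 0.0
```

Request:
servo_tool(motion=[-1, 0.29, -0.28, 0, 0, -1, 0.58, -0.56, 0, 0, -1, 0.87, -0.84, 0, 0])

```text
time: 2.25
tool_pos: [0.3779, -0.2819, 0.2315]
tool_rot: [0.0, 0.973, 0.232, 0.0]
contact_force: [0.8, 0.5, 0.4]
gripper_width: 0.001
grasp_force: 0.0
```

Request:
servo_tool(motion=[-1, 0.29, -0.28, 0, 0, -1, 0.58, -0.56, 0, 0, -1, 0.87, -0.84, 0, 0])

```text
time: 2.62
tool_pos: [0.4255, -0.1448, 0.2316]
tool_rot: [0.0, 0.973, 0.232, 0.0]
contact_force: [1.0, -0.0, 0.5]
gripper_width: 0.004
grasp_force: 0.0
```

Request:
servo_tool(motion=[-1, 0.29, -0.28, 0, 0, -1, 0.58, -0.56, 0, 0, -1, 0.87, -0.84, 0, 0])

```text
time: 3.0
tool_pos: [0.4731, -0.0076, 0.2316]
tool_rot: [0.0, 0.973, 0.232, 0.0]
contact_force: [0.2, 0.3, -0.3]
gripper_width: 0.002
grasp_force: 0.0
```

```bash
python3 plan.py .520 .127 .12 82
```

```text
t 3.0 p [ 0.4731 -0.0076  0.2316] yaw 26.86 f [ 0.2  0.3 -0.3] w 0.002 g 0.0 j6 0.93
shift [ 0.855 -0.824  0.93 ] turn -1.2253333333333334
```

Request:
servo_tool(motion=[-1, 0.29, -0.28, 0.2, -0.2, -1, 0.58, -0.56, 0.4, -0.4, -1, 0.855, -0.825, 0.6, -0.6, -1, 0.855, -0.825, 0.8, -0.8, -1, 0.855, -0.825, 0.93, -1])

```text
time: 3.62
tool_pos: [0.5189, 0.1262, 0.1182]
tool_rot: [-0.0, 0.808, 0.59, -0.001]
contact_force: [-0.2, 1.0, -0.8]
gripper_width: -0.0
grasp_force: 0.0
```

Request:
servo_tool(motion=[-1, 0, 0, 0.15, -0.225, -1, 0, 0, 0.28, -0.225])

```text
time: 3.88
tool_pos: [0.5195, 0.1255, 0.0854]
tool_rot: [-0.0, 0.755, 0.655, -0.0]
contact_force: [0.5, 0.1, 0.0]
gripper_width: -0.002
grasp_force: 0.0
```

```bash
python3 plan.py .520 .127 .032 82
```

```text
t 3.88 p [0.5195 0.1255 0.0854] yaw 81.87 f [0.5 0.1 0. ] w -0.002 g 0.0 j6 0.24
shift [0.013 0.002 0.445] turn -0.002888888888888889
```

Press down about 51 mm in steps, hold briefly, lift gently.

Request:
servo_tool(motion=[-1, 0, 0, 0.1, 0, -1, 0, 0, 0.2, 0, -1, 0, 0, 0.28, 0, -1, 0, 0, 0.36, 0, -1, 0, 0, 0.42, 0])

```text
time: 4.5
tool_pos: [0.5182, 0.1261, 0.0392]
tool_rot: [-0.002, 0.755, 0.655, -0.002]
contact_force: [-16.7, 0.1, 24.3]
gripper_width: 0.004
grasp_force: 13.9
```

```bash
python3 - <<'E'
from h import *
im,d=eyes.grab_frame('scene'); cv2.imwrite('pics/s1.png',im[...,::-1]); W=world('scene',d)
m=(d>0)&(abs(W[...,1]-.05)<.2)&(W[...,0]>.6)&(W[...,2]>.22)
print(m.sum(), np.percentile(W[m],[1,50,99],axis=0).round(3) if m.any() else '')
E
python3 plan.py .520 .127 .032 82
```

```text
2780 [[ 0.755 -0.108  0.222]
 [ 0.797  0.028  0.302]
 [ 0.832  0.164  0.346]]
t 4.55 p [0.5182 0.126  0.0376] yaw 81.86 f [-8.8 -0.2  8.4] w -0.0 g 5.3 j6 0.24
shift [0.01  0.014 0.046] turn -0.0031111111111111114
```

Request:
servo_tool(motion=[-1, 0, 0, 0.02, 0, -1, 0, 0, 0.03, 0, -1, 0, 0, 0.03, 0, -1, 0, 0, 0.03, 0])

```text
time: 5.05
tool_pos: [0.5188, 0.126, 0.0355]
tool_rot: [-0.002, 0.756, 0.655, -0.002]
contact_force: [-16.3, 0.0, 25.3]
gripper_width: -0.002
grasp_force: 14.1
```

Request:
servo_tool(motion=[-1, 0, 0, -0.05, 0, -1, 0, 0, -0.15, 0, -1, 0, 0, -0.4, 0, -1, 0, 0, -0.8, 0, -1, 0, 0, -0.99, 0])

```text
time: 5.68
tool_pos: [0.5213, 0.1255, 0.1546]
tool_rot: [0.002, 0.755, 0.655, 0.002]
contact_force: [1.3, -0.3, 0.8]
gripper_width: -0.003
grasp_force: 0.0
```

```bash
cat > lid.py <<'E'
from h import *
im,d=eyes.grab_frame('scene'); W=world('scene',d)
c=np.array([.671,.046]); R=np.array([[.990,-.140],[.140,.990]])
q=(W[...,:2]-c)@R.T
m=(d>0)&(q[...,0]>.06)&(q[...,0]<.3)&(abs(q[...,1])<.13)&(W[...,2]>.2)&(W[...,2]<.4)
X=q[...,0][m];Z=W[...,2][m]; print(m.sum()); 
if m.sum()>50:
    vx,vz,x0,z0=cv2.fitLine(np.stack([X,Z],1).astype(np.float32),cv2.DIST_HUBER,0,.01,.01).ravel(); s=np.sign(vz); print('lid angle',np.pi-np.arctan2(vz*s,vx*s),'ztop',Z.max())
E
python3 lid.py; python3 plan.py .520 .127 .2 82
```

```text
2080
lid angle 1.8478817 ztop 0.3523269710993584
t 5.72 p [0.5227 0.1257 0.1573] yaw 81.93 f [1.7 0.2 1.5] w -0.002 g 0.0 j6 0.24
shift [ 0.007 -0.024 -0.356] turn -0.0015555555555555557
```

Request:
servo_tool(motion=[0, 0, 0, -0.4, 0, 0, 0, 0, -0.7, 0])

```text
time: 5.98
tool_pos: [0.5197, 0.1254, 0.236]
tool_rot: [0.0, 0.755, 0.656, 0.0]
contact_force: [0.4, -0.5, -0.3]
gripper_width: 0.42
grasp_force: 0.0
```

```bash
python3 lid.py; python3 plan.py .4541 -.3315 .15 100; python3 - <<'E'
from h import *
im,d=eyes.grab_frame('top'); cv2.imwrite('pics/t2.png',im[...,::-1]); np.save('t2.npy',d)
cv2.imwrite('pics/t2c.png',cv2.resize(im[110:210,240:370,::-1],(780,600),interpolation=cv2.INTER_CUBIC))
im,d=eyes.grab_frame('scene'); cv2.imwrite('pics/s2.png',im[...,::-1]); np.save('s2.npy',d)
for n in ['scene','top']:
    W=world(n,np.load({'scene':'s2.npy','top':'t2.npy'}[n]))
    for l in ['stand_top','toy_drum','doll_yellow_center','release_hole']:
        for r in models.regions_of(n,l)[:2]: m=r['mask']; print(n,l,round(r['p'],2),r['pixel'],m.sum(),np.median(W[m],0).round(4), W[m].mean(0).round(4))
E
```

```text
1262
lid angle 1.7776618 ztop 0.3557854441282967
t 6.03 p [0.5222 0.1257 0.242 ] yaw 81.93 f [1.7 0.4 4. ] w 0.487 g 0.0 j6 0.24
shift [-3.852 -0.027  0.767] turn -0.40155555555555555
scene stand_top 0.84 [313.4, 239.1] 350 [ 0.6549 -0.0181  0.0826] [ 0.6554 -0.0181  0.0854]
scene toy_drum 0.57 [335.4, 222.8] 104 [0.627  0.0514 0.1047] [0.6264 0.0514 0.1019]
scene doll_yellow_center 0.79 [360.3, 237.9] 266 [0.6803 0.1078 0.159 ] [0.6794 0.1082 0.1421]
scene release_hole 0.65 [334.6, 244.6] 8801 [0.6751 0.0511 0.0828] [0.674  0.0488 0.1372]
scene release_hole 0.35 [417.9, 224.4] 281 [0.6434 0.2827 0.0487] [0.643  0.2836 0.0403]
top stand_top 0.65 [324.2, 169.7] 223 [ 0.6546 -0.0195  0.0818] [ 0.655  -0.0205  0.0818]
top toy_drum 0.64 [301.2, 181.2] 63 [0.6225 0.0512 0.1043] [0.6229 0.0516 0.1026]
top doll_yellow_center 0.6 [281.5, 160.0] 189 [0.6678 0.1109 0.1566] [0.6695 0.1116 0.1404]
top release_hole 0.97 [304.2, 138.1] 8541 [0.745  0.0343 0.1598] [0.721  0.0368 0.1774]
```

View pics/t2c.png

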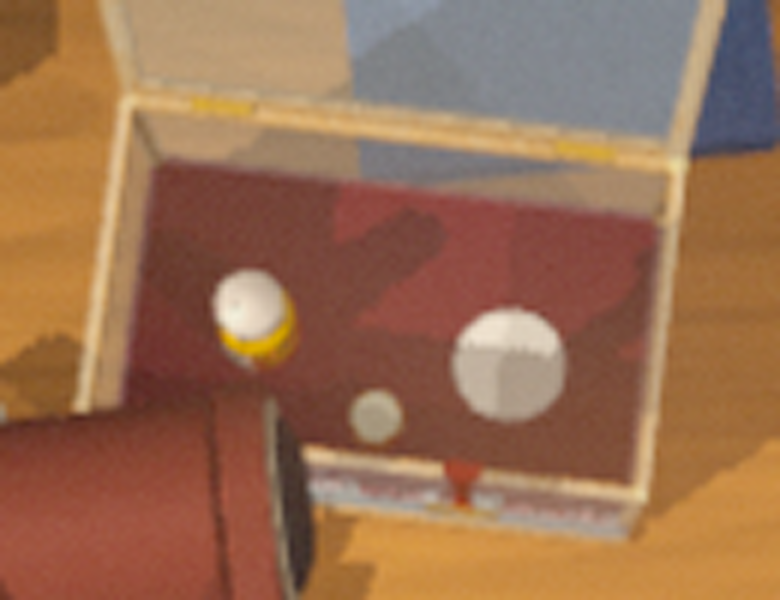

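Lid stands open; stand at top px (324,170) → (0.655,-0.019); drum (301,181), red mark about (317,191). Going to the blue doll with the gripper open.

Request:
servo_tool(motion=[1, -0.33, 0, 0, 0, 1, -0.66, 0, 0, 0, 1, -0.96, 0, 0, 0])

```text
time: 6.9
tool_pos: [0.5031, 0.0103, 0.2345]
tool_rot: [-0.0, 0.755, 0.656, -0.0]
contact_force: [0.1, 0.1, 0.1]
gripper_width: 0.995
grasp_force: 0.0
```

Request:
servo_tool(motion=[1, -0.33, 0, 0, 0, 1, -0.66, 0, 0, 0, 1, -0.96, 0, 0, 0])

```text
time: 7.28
tool_pos: [0.487, -0.1039, 0.2345]
tool_rot: [-0.0, 0.755, 0.656, -0.0]
contact_force: [0.8, 0.3, -0.4]
gripper_width: 1.001
grasp_force: 0.0
```

Request:
servo_tool(motion=[1, -0.33, 0, 0, 0, 1, -0.66, 0, 0, 0, 1, -0.96, 0, 0, 0])

```text
time: 7.65
tool_pos: [0.4709, -0.218, 0.2345]
tool_rot: [-0.0, 0.755, 0.656, -0.0]
contact_force: [0.2, 0.1, 0.6]
gripper_width: 1.0
grasp_force: 0.0
```

Request:
servo_tool(motion=[1, -0.33, 0, 0, -0.1, 1, -0.66, 0, 0, -0.3, 1, -0.96, 0, 0.25, -0.4, 1, -0.96, 0, 0.5, -0.4, 1, -0.96, 0, 0.5, -0.4])

```text
time: 8.28
tool_pos: [0.4535, -0.3296, 0.1713]
tool_rot: [-0.004, 0.643, 0.766, 0.0]
contact_force: [-0.4, 0.3, 1.3]
gripper_width: 0.998
grasp_force: 0.0
```

```bash
python3 plan.py .4541 -.3315 .15 100; python3 plan.py .4541 -.3315 .031 100
```

```text
t 8.28 p [ 0.4535 -0.3296  0.1713] yaw 99.94 f [-0.4  0.3  1.3] w 0.998 g 0.0 j6 -0.93
shift [-0.016  0.002  0.177] turn -0.0013333333333333333
t 8.28 p [ 0.4535 -0.3296  0.1713] yaw 99.94 f [-0.4  0.3  1.3] w 0.998 g 0.0 j6 -0.93
shift [-0.016  0.002  1.169] turn -0.0013333333333333333
```

Request:
servo_tool(motion=[1, -0.015, 0, 0.25, 0, 1, -0.015, 0, 0.5, 0, 1, -0.015, 0, 0.75, 0, 1, -0.015, 0, 0.9, 0])

```text
time: 8.78
tool_pos: [0.4559, -0.3322, 0.0667]
tool_rot: [0.0, 0.643, 0.766, 0.0]
contact_force: [0.7, -0.2, -0.0]
gripper_width: 0.999
grasp_force: 0.0
```

Request:
servo_tool(motion=[1, 0, 0, 0.15, 0, 1, 0, 0, 0.26, 0, 1, 0, 0, 0.26, 0, -1, 0, 0, 0.26, 0, -1, 0, 0, 0.26, 0])

```text
time: 9.4
tool_pos: [0.4562, -0.3331, 0.0367]
tool_rot: [0.001, 0.643, 0.766, -0.0]
contact_force: [0.0, -0.1, 0.2]
gripper_width: 0.605
grasp_force: 0.0
```

Request:
servo_tool(motion=[-1, 0, 0, 0, 0, -1, 0, 0, 0, 0, -1, 0, 0, 0, 0])

```text
time: 9.78
tool_pos: [0.4563, -0.3333, 0.0369]
tool_rot: [0.001, 0.643, 0.766, -0.0]
contact_force: [0.2, -0.5, 6.4]
gripper_width: 0.447
grasp_force: 60.8
```

```bash
python3 plan.py .4541 -.3315 .031 100
```

```text
t 9.78 p [ 0.4563 -0.3333  0.0369] yaw 99.99 f [ 0.2 -0.5  6.4] w 0.447 g 60.8 j6 -0.94
shift [ 0.018 -0.015  0.049] turn -0.00022222222222222223
```

Request:
servo_tool(motion=[-1, 0, 0, -0.1, 0, -1, 0, 0, -0.35, 0, -1, 0, 0, -0.65, 0, -1, 0, 0, -0.95, 0, -1, 0, 0, -1, 0])

```text
time: 10.4
tool_pos: [0.4568, -0.3336, 0.1589]
tool_rot: [0.003, 0.643, 0.766, -0.0]
contact_force: [0.1, 0.1, -0.5]
gripper_width: 0.45
grasp_force: 60.4
```

Request:
servo_tool(motion=[-1, 0, 0, -0.3, 0, -1, 0, 0, -0.6, 0, -1, 0, 0, -0.9, 0, -1, 0, 0, -0.9, 0])

```text
time: 10.9
tool_pos: [0.4564, -0.3333, 0.2657]
tool_rot: [0.002, 0.643, 0.766, -0.0]
contact_force: [0.1, 0.2, -0.3]
gripper_width: 0.448
grasp_force: 60.4
```

```bash
python3 plan.py .655 -.019 .26 82; python3 - <<'E'
from h import *
im,d=eyes.grab_frame('scene'); W=world('scene',d); cv2.imwrite('pics/s3.png',im[...,::-1])
u,v=map(int,pix('scene',manip.state()['tool_pos'])); print(u,v)
cv2.imwrite('pics/s3c.png',cv2.resize(im[v-50:v+50,u-70:u+70,::-1],(700,500),interpolation=cv2.INTER_CUBIC))
E
```

```text
t 10.9 p [ 0.4564 -0.3333  0.2657] yaw 99.99 f [ 0.1  0.2 -0.3] w 0.448 g 60.4 j6 -0.94
shift [2.292 2.084 0.048] turn 0.39977777777777773
167 152
```

View pics/s3c.png

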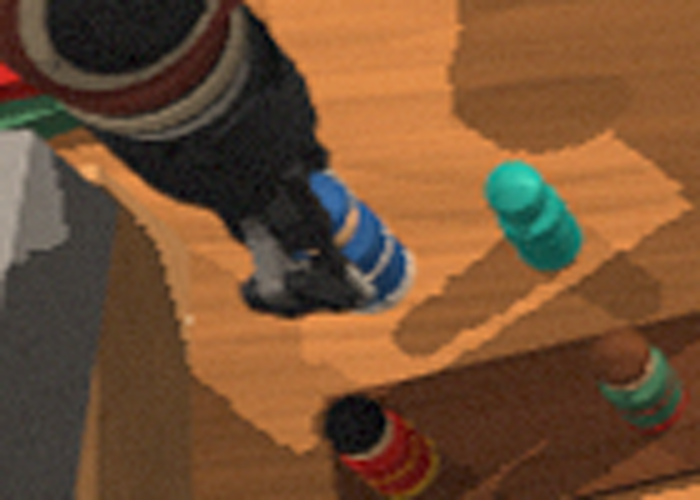

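Blue doll is held upright at the fingers (crop about 370,240), red and green still on the board.

Request:
servo_tool(motion=[-1, 0.2, 0.18, 0, 0.1, -1, 0.48, 0.43, 0, 0.2, -1, 0.76, 0.69, 0, 0.3, -1, 0.76, 0.69, 0, 0.4])

```text
time: 11.45
tool_pos: [0.5213, -0.2252, 0.2597]
tool_rot: [-0.003, 0.754, 0.657, -0.001]
contact_force: [0.4, -0.8, -1.0]
gripper_width: 0.453
grasp_force: 60.5
```

```bash
python3 plan.py .6547 -.021 .265 82
```

```text
t 11.45 p [ 0.5213 -0.2252  0.2597] yaw 82.07 f [ 0.4 -0.8 -1. ] w 0.453 g 60.5 j6 -0.4
shift [ 1.839  0.866 -0.044] turn 0.0015555555555555557
```

Request:
servo_tool(motion=[-1, 0.25, 0.12, -0.04, 0, -1, 0.6, 0.28, -0.04, 0, -1, 0.92, 0.43, -0.04, 0])

```text
time: 11.82
tool_pos: [0.5872, -0.1247, 0.2646]
tool_rot: [-0.002, 0.755, 0.656, -0.001]
contact_force: [0.0, -0.5, 0.5]
gripper_width: 0.451
grasp_force: 60.5
```

Request:
servo_tool(motion=[-1, 0.3, 0.14, 0, 0, -1, 0.6, 0.28, 0, 0, -1, 0.85, 0.4, 0, 0, -1, 0.92, 0.435, 0, 0, -1, 0.92, 0.435, 0, 0])

```text
time: 12.45
tool_pos: [0.6541, -0.0241, 0.266]
tool_rot: [-0.001, 0.755, 0.656, -0.001]
contact_force: [-0.2, -0.1, -0.4]
gripper_width: 0.451
grasp_force: 60.6
```

```bash
python3 plan.py .6547 -.021 .108 82; python3 lid.py;  python3 - <<'E'
from h import *
im,d=eyes.grab_frame('scene'); cv2.imwrite('pics/s4.png',im[...,::-1])
u,v=map(int,pix('scene',manip.state()['tool_pos'])); print(u,v)
cv2.imwrite('pics/s4c.png',cv2.resize(im[v-70:v+70,u-90:u+90,::-1],(720,560),interpolation=cv2.INTER_CUBIC))
E
```

```text
t 12.45 p [ 0.6541 -0.0241  0.266 ] yaw 82.02 f [-0.2 -0.1 -0.4] w 0.451 g 60.6 j6 -0.01
shift [0.026 0.002 1.317] turn 0.00044444444444444447
1267
lid angle 1.7727833 ztop 0.36916544682627306
305 221
```

View pics/s4c.png

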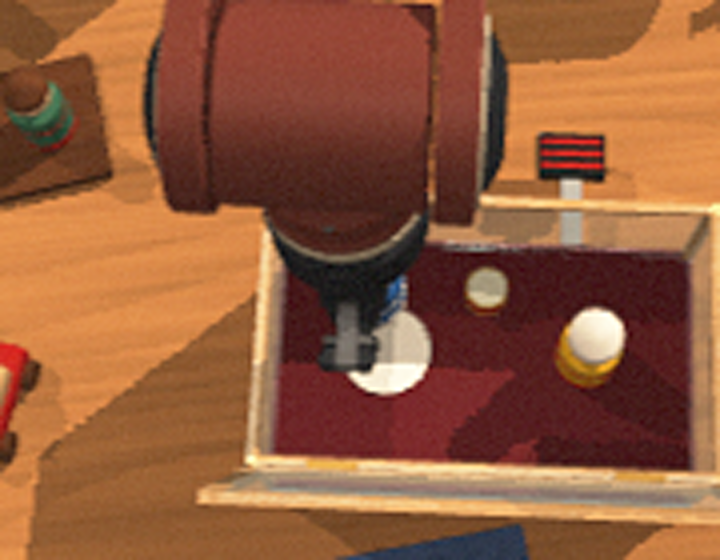

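The gripper hangs above the stand (crop about 385,350), with the drum and yellow doll clear of it. Lowering.

Request:
servo_tool(motion=[-1, 0.025, 0, 0.2, 0, -1, 0.025, 0, 0.45, 0, -1, 0.025, 0, 0.7, 0, -1, 0.025, 0, 0.9, 0, -1, 0.025, 0, 1, 0])

```text
time: 13.18
tool_pos: [0.654, -0.0223, 0.1466]
tool_rot: [-0.001, 0.755, 0.655, -0.001]
contact_force: [0.5, 1.0, -0.8]
gripper_width: 0.449
grasp_force: 60.6
```

Request:
servo_tool(motion=[-1, 0, 0, 0.1, 0, -1, 0, 0, 0.2, 0, -1, 0, 0, 0.26, 0, -1, 0, 0, 0.28, 0, -1, 0, 0, 0.28, 0])

```text
time: 13.8
tool_pos: [0.6555, -0.0212, 0.1151]
tool_rot: [0.0, 0.755, 0.656, 0.0]
contact_force: [-0.7, -0.2, -1.4]
gripper_width: 0.45
grasp_force: 60.6
```

```bash
python3 plan.py .6547 -.021 .107 82
```

```text
t 13.8 p [ 0.6555 -0.0212  0.1151] yaw 81.99 f [-0.7 -0.2 -1.4] w 0.45 g 60.6 j6 -0.01
shift [ 0.001 -0.007  0.068] turn -0.00022222222222222223
```

Request:
servo_tool(motion=[-1, 0, 0, 0.03, 0, -1, 0, 0, 0.05, 0, -1, 0, 0, 0.05, 0])

```text
time: 14.18
tool_pos: [0.6551, -0.0212, 0.1086]
tool_rot: [-0.0, 0.755, 0.656, -0.0]
contact_force: [0.6, 0.3, -0.7]
gripper_width: 0.45
grasp_force: 60.6
```

Request:
servo_tool(motion=[-1, 0, 0, 0.015, 0, -1, 0, 0, 0.015, 0])

```text
time: 14.42
tool_pos: [0.6553, -0.0213, 0.107]
tool_rot: [-0.0, 0.755, 0.656, -0.0]
contact_force: [0.4, -0.4, -0.2]
gripper_width: 0.45
grasp_force: 60.6
```

```bash
python3 plan.py .6547 -.021 .107 82
```

```text
t 14.43 p [ 0.6553 -0.0213  0.107 ] yaw 81.98 f [ 0.4 -0.4 -0.2] w 0.45 g 60.6 j6 -0.01
shift [ 0.002 -0.005  0.   ] turn -0.00044444444444444447
```

Request:
servo_tool(motion=[-1, 0, 0, 0.008, 0, -1, 0, 0, 0.008, 0])

```text
time: 14.68
tool_pos: [0.6554, -0.0212, 0.1069]
tool_rot: [0.0, 0.755, 0.656, 0.0]
contact_force: [-2.2, 1.2, 3.9]
gripper_width: 0.452
grasp_force: 60.7
```

Request:
servo_tool(motion=[-1, 0, 0, 0.008, 0, -1, 0, 0, 0.008, 0])

```text
time: 14.92
tool_pos: [0.6554, -0.0212, 0.1068]
tool_rot: [0.0, 0.755, 0.656, -0.0]
contact_force: [-4.6, 0.3, 7.3]
gripper_width: 0.453
grasp_force: 61.0
```

Contact. Open, then rise straight up.

Request:
servo_tool(motion=[-0.1, 0, 0, -0.008, 0, 0.1, 0, 0, -0.008, 0, 0.4, 0, 0, -0.008, 0, 0.7, 0, 0, -0.008, 0, 0.7, 0, 0, -0.008, 0])

```text
time: 15.55
tool_pos: [0.6553, -0.0213, 0.1059]
tool_rot: [-0.0, 0.755, 0.656, -0.0]
contact_force: [-0.2, 0.7, 0.8]
gripper_width: 0.851
grasp_force: 0.0
```

Request:
servo_tool(motion=[0.7, 0, 0, -0.1, 0, 0.7, 0, 0, -0.3, 0, 0.7, 0, 0, -0.6, 0, 0.7, 0, 0, -0.9, 0, 0.7, 0, 0, -0.99, 0])

```text
time: 16.18
tool_pos: [0.657, -0.0215, 0.2294]
tool_rot: [0.002, 0.755, 0.656, 0.002]
contact_force: [1.1, -0.3, 0.2]
gripper_width: 0.852
grasp_force: 0.0
```

Request:
servo_tool(motion=[0.7, 0, 0, -0.35, 0, 0.7, 0, 0, -0.5, 0])

```text
time: 16.42
tool_pos: [0.6559, -0.0214, 0.2871]
tool_rot: [0.001, 0.755, 0.656, 0.001]
contact_force: [0.0, -0.4, 1.0]
gripper_width: 0.848
grasp_force: 0.0
```

```bash
python3 plan.py .43 .2 .28 2.7
```

```text
t 16.43 p [ 0.6559 -0.0214  0.2871] yaw 81.98 f [ 0.  -0.4  1. ] w 0.848 g 0.0 j6 -0.01
shift [ 1.564 -2.122  0.059] turn 1.7617777777777779
```

Request:
servo_tool(motion=[0.7, 0.1, -0.35, 0, 0.1, 0.7, 0.3, -0.65, 0, 0.3, 0.7, 0.5, -0.9, 0, 0.5, 0.7, 0.75, -1, 0, 0.7, 0.7, 0.9, -1, 0, 0.9])

```text
time: 17.05
tool_pos: [0.5505, 0.1037, 0.2839]
tool_rot: [-0.0, 0.936, 0.352, -0.001]
contact_force: [0.0, 0.2, 0.6]
gripper_width: 0.851
grasp_force: 0.0
```

```bash
python3 plan.py .426 .322 .20 2.7;python3 - <<'E'
from h import *
W={}
for n in ['scene','top']:
    im,d=eyes.grab_frame(n); cv2.imwrite(f'pics/{n}5.png',im[...,::-1]); W=world(n,d)
    for l in ['doll_blue_center']:
        for r in models.regions_of(n,l)[:4]: m=r['mask']&(d>0); print(n,round(r['p'],2),r['pixel'],m.sum(),np.median(W[m],0).round(4))
    X,Y,Z=[W[...,i] for i in range(3)]; m=(d>0)&(Z>.135)&(Z<.18)&(np.hypot(X-.655,Y+.019)<.035); P=W[m]; print(m.sum(),P[P[:,2]>P[:,2].max()-.012].mean(0).round(4),P[:,2].max())
    from scipy.optimize import least_squares
    print(least_squares(lambda q:np.linalg.norm(P-q,axis=1)-.017,[.655,-.019,.15],loss='soft_l1',f_scale=.002).x.round(4))
cv2.imwrite('pics/t5c.png',cv2.resize(im[120:220,240:370,::-1],(780,600),interpolation=cv2.INTER_CUBIC))
E
```

```text
t 17.05 p [0.5505 0.1037 0.2839] yaw 41.25 f [0.  0.2 0.6] w 0.851 g 0.0 j6 0.9
shift [ 0.42  -2.051  0.699] turn 0.8566666666666666
scene 0.78 [309.6, 236.3] 284 [ 0.6639 -0.0201  0.1576]
scene 0.73 [203.4, 144.6] 276 [ 0.3397 -0.3116  0.0528]
scene 0.52 [173.0, 238.4] 309 [ 0.6145 -0.388   0.0545]
165 [ 0.6588 -0.0192  0.165 ] 0.17120049550642757
[ 0.6582 -0.0194  0.1524]
top 0.74 [418.7, 270.9] 185 [ 0.33   -0.3066  0.0759]
top 0.69 [441.3, 182.1] 172 [ 0.6042 -0.3866  0.0695]
top 0.48 [327.2, 165.8] 154 [ 0.6482 -0.0173  0.1612]
116 [ 0.6564 -0.0188  0.1648] 0.17141486233620418
[ 0.6565 -0.0188  0.1522]
```

View pics/t5c.png

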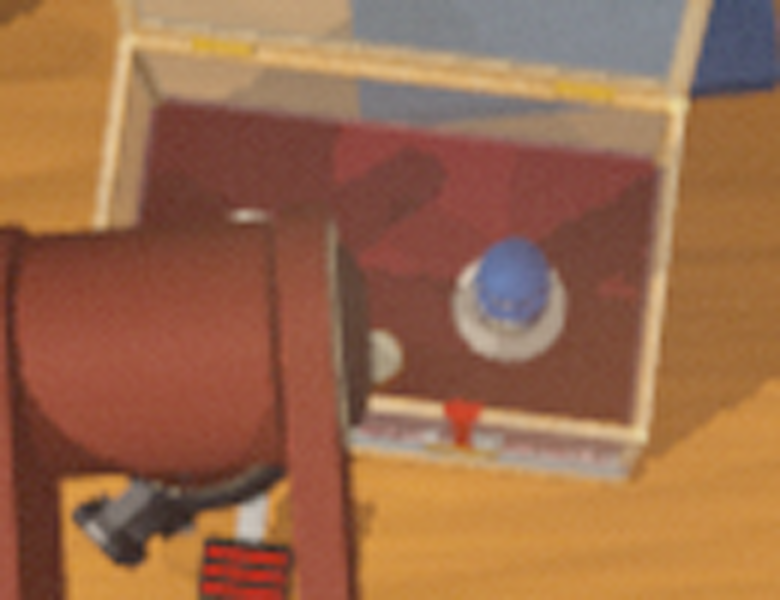

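The blue doll stands on the stand (crop about 512,285), in its middle by measurement; drum and yellow doll unmoved. On to the dowel.

Request:
servo_tool(motion=[0, 0.07, -0.34, 0, 0.2, 0, 0.14, -0.68, 0, 0.4, 0, 0.21, -1, 0, 0.6, 0, 0.21, -1, 0, 0.8, 0, 0.21, -1, 0, 0.855])

```text
time: 17.88
tool_pos: [0.4909, 0.2085, 0.2845]
tool_rot: [0.0, 1.0, 0.026, -0.0]
contact_force: [-0.1, 0.1, 0.1]
gripper_width: 0.499
grasp_force: 0.0
```

```bash
python3 plan.py .426 .322 .15 2.7; python3 - <<'E'
from h import *
def ray(n,u,v,h):
    p,f=cam(n); T=np.array(p['pose']); r=T[:3,:3]@np.array([(u-p['cx'])/f,-(v-p['cy'])/f,-1]); return (T[:3,3]+r*(h-T[2,3])/r[2]).round(4)
im=cv2.imread('pics/top5.png'); h=cv2.cvtColor(im,cv2.COLOR_BGR2HSV)
for n in ['scene','top']:
    im=cv2.imread(f'pics/{n}5.png').astype(int); b,g,r=im[...,0],im[...,1],im[...,2]
    m=((r>120)&(g<70)&(b<70)).astype(np.uint8)
    k,l,st,ce=cv2.connectedComponentsWithStats(m)
    for i in range(1,k):
        q=ray(n,*ce[i],.185)
        if .52<q[0]<.63 and -.05<q[1]<.06: print(n,st[i],ce[i].round(1),q)
c=np.array([.671,.046]);x=np.array([.990,-.140]);y=np.array([.140,.990])
print('rim mark pred',c-.083*x-.05*y,'hole pred',c-.085*x-.05*y)
E
```

```text
t 17.88 p [0.4909 0.2085 0.2845] yaw 3.01 f [-0.1  0.1  0.1] w 0.499 g 0.0 j6 1.78
shift [-0.491 -0.973  1.121] turn 0.006888888888888889
scene [315 199   6   4  24] [317.5 200.5] [0.5836 0.0081 0.185 ]
top [309 177   1   1   1] [309. 177.] [0.615  0.0306 0.185 ]
top [305 183   1   1   1] [305. 183.] [0.5975 0.0426 0.185 ]
top [315 188   1   1   1] [315. 188.] [0.5823 0.0137 0.185 ]
top [316 190   2   4   7] [316.4 191.3] [0.5726 0.0098 0.185 ]
rim mark pred [0.58183 0.00812] hole pred [0.57985 0.0084 ]
```

Request:
servo_tool(motion=[0, -0.2, -0.4, 0.1, 0.007, 0, -0.4, -0.8, 0.4, 0.007, 0, -0.49, -0.97, 0.7, 0.007, 0, -0.49, -0.97, 0.95, 0.007, 0, -0.49, -0.97, 1, 0.007])

```text
time: 18.5
tool_pos: [0.4249, 0.3208, 0.1619]
tool_rot: [0.001, 1.0, 0.024, -0.002]
contact_force: [-0.1, -0.1, 0.5]
gripper_width: 0.499
grasp_force: 0.0
```

```bash
python3 plan.py .426 .322 .031 2.7; python3 - <<'E'
from h import *
im,d=eyes.grab_frame('scene'); W=world('scene',d)
X,Y,Z=[W[...,i] for i in range(3)]
m=(d>0)&(Z>.05)&(Z<.062)&(X>.48)&(X<.58)&(abs(Y-.325)<.012)
P=W[m][:,:2]; vx,vy,x0,y0=cv2.fitLine(P.astype(np.float32),cv2.DIST_HUBER,0,.01,.01).ravel(); print(len(P),vx,vy,x0,y0,P[:,0].max(), 'y at .426',y0+vy/vx*(.426-x0))
E
```

```text
t 18.5 p [0.4249 0.3208 0.1619] yaw 2.76 f [-0.1 -0.1  0.5] w 0.499 g 0.0 j6 2.03
shift [ 0.01  -0.009  1.091] turn 0.0013333333333333333
117 0.99882007 0.048563734 0.5188574 0.32518038 0.5566412526936987 y at .426 0.32066554
```

Request:
servo_tool(motion=[0, 0, 0, 0.25, 0, 0, 0, 0, 0.5, 0, 0, 0, 0, 0.7, 0, 0, 0, 0, 0.8, 0])

```text
time: 19.05
tool_pos: [0.427, 0.3217, 0.0692]
tool_rot: [-0.0, 1.0, 0.023, 0.0]
contact_force: [0.5, 0.3, 0.3]
gripper_width: 0.498
grasp_force: 0.0
```

Request:
servo_tool(motion=[0, 0, 0, 0.12, 0, 0, 0, 0, 0.25, 0, 0, 0, 0, 0.27, 0, 0, 0, 0, 0.27, 0])

```text
time: 19.55
tool_pos: [0.4262, 0.3222, 0.0366]
tool_rot: [-0.0, 1.0, 0.024, 0.0]
contact_force: [0.2, 0.0, -0.1]
gripper_width: 0.499
grasp_force: 0.0
```

```bash
python3 plan.py .426 .321 .031 2.7
```

```text
t 19.55 p [0.4262 0.3222 0.0366] yaw 2.7 f [ 0.2  0.  -0.1] w 0.499 g 0.0 j6 2.03
shift [-0.003  0.01   0.047] turn 0.0
```

Request:
servo_tool(motion=[0, 0, 0.005, 0.035, 0, -1, 0, 0.005, 0.04, 0, -1, 0, 0.005, 0.04, 0, -1, 0, 0.005, 0.04, 0, -1, 0, 0.005, 0.04, 0])

```text
time: 20.18
tool_pos: [0.4265, 0.3239, 0.033]
tool_rot: [-0.003, 1.0, 0.023, 0.001]
contact_force: [-1.2, 7.6, 0.8]
gripper_width: 0.119
grasp_force: 58.4
```

Request:
servo_tool(motion=[-1, 0, 0, 0, 0, -1, 0, 0, 0, 0])

```text
time: 20.42
tool_pos: [0.4265, 0.3239, 0.033]
tool_rot: [-0.003, 1.0, 0.023, 0.001]
contact_force: [-1.5, 6.8, 1.7]
gripper_width: 0.111
grasp_force: 58.4
```

Request:
servo_tool(motion=[-1, 0, 0, -0.05, 0, -1, 0, 0, -0.2, 0, -1, 0, 0, -0.4, 0, -1, 0, 0, -0.6, 0, -1, 0, 0, -0.6, 0])

```text
time: 21.05
tool_pos: [0.4281, 0.3224, 0.1072]
tool_rot: [-0.001, 1.0, 0.023, 0.003]
contact_force: [-0.5, 0.5, -0.6]
gripper_width: 0.115
grasp_force: 58.4
```

```bash
cat > dow.py <<'E'
from h import *
s=manip.state(); p=s['tool_pos']; w,x,y,z=s['tool_rot']; a=2*np.arctan2(y,x); u=np.array([np.cos(a),np.sin(a)]); v=np.array([-u[1],u[0]])
for n in ['scene','top']:
    im,d=eyes.grab_frame(n); W=world(n,d); q=W[...,:2]-p[:2]
    al=q@u; ac=q@v; dz=W[...,2]-p[2]
    m=(d>0)&(abs(ac)<.02)&(abs(dz-.025)<.012)&(abs(al)>.05)&(abs(al)<.17)
    if m.sum()<20: print(n,'few',m.sum()); continue
    A,C,Z=al[m],ac[m],dz[m]
    pc=np.polyfit(A,C,1); pz=np.polyfit(A,Z,1)
    print(n,m.sum(),'tips',A.min().round(4),A.max().round(4),'across@tip',np.polyval(pc,A.max()).round(4),'slope',pc[0].round(3),'topz-tcp @0,@tip',np.polyval(pz,[0,A.max()]).round(4))
E
python3 dow.py; python3 plan.py .426 .321 .031 2.7
```

```text
scene 186 tips -0.0897 0.1309 across@tip -0.0033 slope 0.003 topz-tcp @0,@tip [0.0223 0.0224]
top 107 tips 0.0516 0.1284 across@tip -0.0032 slope -0.016 topz-tcp @0,@tip [0.0206 0.0204]
t 21.15 p [0.4262 0.3214 0.1039] yaw 2.69 f [-0.5 -0.2 -0.3] w 0.12 g 58.4 j6 2.03
shift [-0.002  0.003  0.608] turn -0.00022222222222222223
```

Request:
servo_tool(motion=[-1, 0, 0.25, -0.1, 0, -1, 0, 0.6, -0.1, 0, -1, 0, 1, -0.1, 0])

```text
time: 21.52
tool_pos: [0.4309, 0.2005, 0.1144]
tool_rot: [0.0, 1.0, 0.024, -0.001]
contact_force: [0.5, -0.6, -0.5]
gripper_width: 0.118
grasp_force: 58.5
```

Request:
servo_tool(motion=[-1, 0, 0.4, 0, 0.08, -1, 0, 0.8, 0, 0.16, -1, 0, 1, 0, 0.24, -1, 0, 1, 0, 0.24])

```text
time: 22.02
tool_pos: [0.4366, 0.0806, 0.1144]
tool_rot: [0.0, 0.997, -0.072, -0.001]
contact_force: [0.2, -0.5, -0.1]
gripper_width: 0.111
grasp_force: 58.6
```

```bash
python3 plan.py .4313 .0325 .07 -8.05
```

```text
t 22.02 p [0.4366 0.0806 0.1144] yaw -8.27 f [ 0.2 -0.5 -0.1] w 0.111 g 58.6 j6 1.73
shift [0.014 0.403 0.37 ] turn -0.004888888888888889
```

Request:
servo_tool(motion=[-1, 0.01, 0.2, 0, 0, -1, 0.01, 0.4, 0.1, 0, -1, 0.01, 0.4, 0.35, 0, -1, 0.01, 0.4, 0.6, 0, -1, 0.01, 0.4, 0.66, 0])

```text
time: 22.65
tool_pos: [0.4294, 0.0351, 0.0337]
tool_rot: [-0.0, 0.998, -0.07, -0.003]
contact_force: [-0.7, 0.3, -0.3]
gripper_width: 0.116
grasp_force: 58.6
```

```bash
cat >> dow.py <<'E'
c=np.array([.671,.046]);x=np.array([.990,-.140]);y=np.array([.140,.990]); hp=c-.085*x-.05*y-p[:2]
print('hole rel tcp: along',(hp@u).round(4),'across',(hp@v).round(4),'yaw',np.degrees(a).round(2),'p',p.round(4))
E
python3 dow.py; python3 - <<'E'
from h import *
for n in ['scene','top']:
    im,d=eyes.grab_frame(n); cv2.imwrite(f'pics/{n}6.png',im[...,::-1])
    u,v=map(int,pix(n,[.56,.012,.06])); c=im[v-25:v+25,u-33:u+33,::-1]
    o=cv2.resize(c,(396,300),interpolation=cv2.INTER_CUBIC); a=o if n=='scene' else np.hstack([a,o]); 
    a=o if n=='scene' else a
    print(u,v)
cv2.imwrite('pics/j6.png',a)
E
```

```text
scene 82 tips 0.0514 0.1123 across@tip -0.0004 slope 0.04 topz-tcp @0,@tip [0.0228 0.0224]
top 147 tips -0.0895 0.1533 across@tip -0.0004 slope 0.001 topz-tcp @0,@tip [0.0227 0.023 ]
hole rel tcp: along 0.1527 across -0.0055 yaw -8.02 p [0.4294 0.0351 0.0337]
318 205
315 200
```

View pics/j6.png

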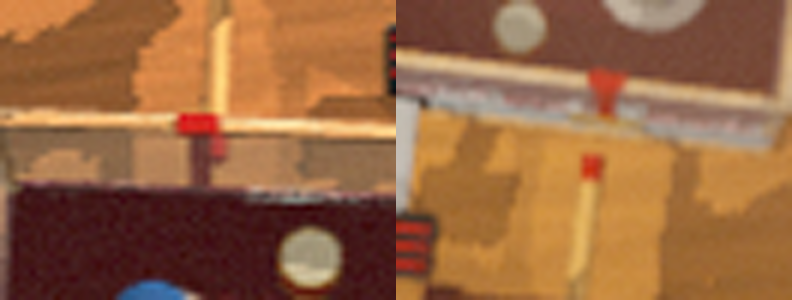

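Views: dowel tip (top crop 592,165) is a few mm left of the brass hole (605,118); the same shows against the red stripe in the scene crop (217,150 vs 200,185). Shift about 5 mm right, and up 1.5 mm.

Request:
servo_tool(motion=[-1, 0, 0.042, -0.012, 0, -1, 0, 0.042, -0.012, 0])

```text
time: 23.1
tool_pos: [0.432, 0.0288, 0.0391]
tool_rot: [0.0, 0.997, -0.071, 0.001]
contact_force: [0.5, 0.6, -0.5]
gripper_width: 0.119
grasp_force: 58.6
```

```bash
python3 dow.py; python3 - <<'E'
from h import *
for n in ['scene','top']:
    im,d=eyes.grab_frame(n)
    u,v=map(int,pix(n,[.56,.012,.06])); c=im[v-25:v+25,u-33:u+33,::-1]
    o=cv2.resize(c,(396,300),interpolation=cv2.INTER_CUBIC); a=o if n=='scene' else np.hstack([a,o])
cv2.imwrite('pics/j7.png',a)
E
```

```text
scene 83 tips 0.0503 0.1602 across@tip 0.0011 slope 0.032 topz-tcp @0,@tip [0.0204 0.0248]
top 149 tips -0.0894 0.1493 across@tip -0.0002 slope 0.001 topz-tcp @0,@tip [0.022  0.0226]
hole rel tcp: along 0.1492 across 0.0007 yaw -8.13 p [0.432  0.0288 0.0391]
```

View pics/j7.png

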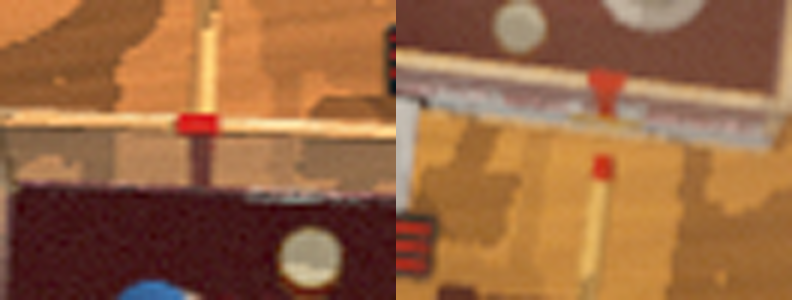

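Request:
servo_tool(motion=[-1, 0, 0, 0.028, 0, -1, 0.03, 0, 0.028, 0, -1, 0.05, 0, 0.028, 0])

```text
time: 23.68
tool_pos: [0.4373, 0.0283, 0.0346]
tool_rot: [-0.0, 0.998, -0.071, -0.0]
contact_force: [0.6, 0.7, -0.8]
gripper_width: 0.115
grasp_force: 58.6
```

```bash
python3 dow.py
```

```text
scene 70 tips 0.0501 0.101 across@tip -0.0004 slope 0.05 topz-tcp @0,@tip [0.0253 0.0217]
top 146 tips -0.0886 0.1443 across@tip -0.0014 slope -0.006 topz-tcp @0,@tip [0.0221 0.0222]
hole rel tcp: along 0.1439 across 0.0004 yaw -8.1 p [0.4373 0.0283 0.0346]
```

Request:
servo_tool(motion=[-1, 0.06, 0, 0, 0, -1, 0.12, 0, 0, 0, -1, 0.18, 0, 0, 0, -1, 0.22, 0, 0, 0])

```text
time: 24.28
tool_pos: [0.4639, 0.0245, 0.0347]
tool_rot: [-0.0, 0.997, -0.071, 0.0]
contact_force: [-0.2, -0.0, -1.0]
gripper_width: 0.12
grasp_force: 58.6
```

```bash
python3 dow.py
```

```text
scene 36 tips 0.0503 0.0747 across@tip -0.0005 slope 0.033 topz-tcp @0,@tip [0.0281 0.0219]
top 124 tips -0.0897 0.1177 across@tip -0.0007 slope -0.001 topz-tcp @0,@tip [0.0226 0.0234]
hole rel tcp: along 0.1171 across 0.0005 yaw -8.11 p [0.4639 0.0245 0.0347]
```

The tip is 13 mm inside the hole with no contact. Pushing on.

Request:
servo_tool(motion=[-1, 0.06, 0, 0, 0, -1, 0.1, 0, 0, 0, -1, 0.13, 0, 0, 0, -1, 0.16, 0, 0, 0, -1, 0.175, 0, 0, 0])

```text
time: 25.0
tool_pos: [0.481, 0.0221, 0.0329]
tool_rot: [-0.0, 0.997, -0.071, -0.004]
contact_force: [-6.5, 0.5, 1.4]
gripper_width: 0.119
grasp_force: 58.8
```

Request:
servo_tool(motion=[-1, 0.02, 0, 0, 0, -1, 0.02, 0, 0, 0, -1, 0.02, 0, 0, 0])

```text
time: 25.38
tool_pos: [0.4848, 0.0216, 0.0337]
tool_rot: [-0.0, 0.998, -0.071, -0.002]
contact_force: [-4.4, 0.3, 0.4]
gripper_width: 0.116
grasp_force: 58.7
```

```bash
python3 lid.py
```

```text
1915
lid angle 1.5308708 ztop 0.35922871863609307
```

The lid is coming down. Holding.

Request:
servo_tool(motion=[-1, 0, 0, 0, 0, -1, 0, 0, 0, 0, -1, 0, 0, 0, 0, -1, 0, 0, 0, 0, -1, 0, 0, 0, 0])

```text
time: 26.05
tool_pos: [0.4853, 0.0215, 0.0341]
tool_rot: [-0.0, 0.998, -0.071, -0.001]
contact_force: [-5.8, 0.0, -0.1]
gripper_width: 0.12
grasp_force: 58.7
```

Request:
servo_tool(motion=[-1, -0.1, 0, 0, 0, -1, -0.25, 0, 0, 0, -1, -0.4, 0, 0, 0, -1, -0.5, 0, 0, 0, -1, -0.5, 0, 0, 0])

```text
time: 26.68
tool_pos: [0.4269, 0.0298, 0.0349]
tool_rot: [0.0, 0.998, -0.071, 0.001]
contact_force: [0.6, -0.1, -0.4]
gripper_width: 0.117
grasp_force: 58.6
```

Request:
servo_tool(motion=[-1, 0, 0, -0.2, 0, -1, 0, 0, -0.4, 0, -1, 0, 0, -0.6, 0, -1, 0, 0, -0.68, 0, -1, 0, 0, -0.68, 0])

```text
time: 27.3
tool_pos: [0.4278, 0.0296, 0.1168]
tool_rot: [0.0, 0.997, -0.071, 0.001]
contact_force: [-0.1, 1.4, -0.6]
gripper_width: 0.119
grasp_force: 58.6
```

```bash
python3 lid.py; python3 plan.py .4265 .3235 .12 2.7
```

```text
0
t 27.35 p [0.427  0.0297 0.1158] yaw -8.11 f [ 0.7 -0.4 -0.9] w 0.119 g 58.6 j6 1.61
shift [-0.35  -2.423 -0.035] turn -0.24022222222222223
```

Request:
servo_tool(motion=[-1, -0.05, -0.3, 0, 0, -1, -0.12, -0.65, 0, 0, -1, -0.15, -1, 0, 0, -1, -0.15, -1, 0, 0])

```text
time: 27.85
tool_pos: [0.4251, 0.1529, 0.1147]
tool_rot: [0.0, 0.998, -0.069, -0.001]
contact_force: [-0.0, -0.9, -0.9]
gripper_width: 0.119
grasp_force: 58.7
```

Request:
servo_tool(motion=[-1, -0.06, -0.3, 0, -0.1, -1, -0.12, -0.65, 0, -0.2, -1, -0.15, -1, 0, -0.24, -1, -0.15, -1, 0, -0.24, -1, -0.15, -1, 0, -0.24])

```text
time: 28.48
tool_pos: [0.4248, 0.2713, 0.1152]
tool_rot: [0.001, 1.0, 0.023, -0.001]
contact_force: [-0.7, 0.2, 0.0]
gripper_width: 0.114
grasp_force: 58.8
```

```bash
python3 plan.py .4265 .3235 .12 2.7
```

```text
t 28.48 p [0.4248 0.2713 0.1152] yaw 2.66 f [-0.7  0.2  0. ] w 0.114 g 58.8 j6 1.95
shift [ 0.034 -0.434 -0.04 ] turn -0.0008888888888888889
```

Request:
servo_tool(motion=[-1, 0.03, -0.2, 0, 0, -1, 0.034, -0.4, 0, 0, -1, 0.034, -0.434, 0, 0, -1, 0.034, -0.434, 0.1, 0, -1, 0.034, -0.434, 0.1, 0])

```text
time: 29.1
tool_pos: [0.4258, 0.323, 0.1022]
tool_rot: [0.001, 1.0, 0.023, -0.002]
contact_force: [-1.1, 0.3, -1.0]
gripper_width: 0.117
grasp_force: 58.9
```

```bash
python3 dow.py | head -2; python3 plan.py .4265 .3235 .033 2.7; python3 - <<'E'
from h import *
im,d=eyes.grab_frame('scene'); cv2.imwrite('pics/s8.png',im[...,::-1]); W=world('scene',d); X,Y,Z=[W[...,i] for i in range(3)]
m=(d>0)&(Z>.178)&(X>.55)&(X<.8)&(abs(Y-.05)<.17); print('lid z',np.percentile(Z[m],[1,50,99]))
m=(d>0)&(Z>.05)&(Z<.095)&(abs(X-.522)<.012)&(abs(Y-.126)<.015); print('pad',W[m].mean(0))
E
```

```text
scene 186 tips -0.0908 0.1308 across@tip -0.0036 slope -0.0 topz-tcp @0,@tip [0.0221 0.0217]
top 109 tips 0.0511 0.1308 across@tip -0.0013 slope 0.012 topz-tcp @0,@tip [0.0223 0.0229]
t 29.2 p [0.4265 0.3237 0.1035] yaw 2.65 f [-0.1  0.8  0.1] w 0.116 g 58.9 j6 2.03
shift [-0.     0.001  0.587] turn -0.0011111111111111111
lid z [0.18575035 0.18967473 0.19390285]
pad [0.52219509 0.12578341 0.07646298]
```

The lid is shut (z 0.19), the pedal is up and the dowel has not slipped in the grip. Lowering into the cradle.

Request:
servo_tool(motion=[-1, 0, 0, 0.15, 0, -1, 0, 0, 0.3, 0, -1, 0, 0, 0.42, 0, -1, 0, 0, 0.5, 0, -1, 0, 0, 0.53, 0])

```text
time: 29.88
tool_pos: [0.4264, 0.3244, 0.0395]
tool_rot: [0.0, 1.0, 0.024, -0.001]
contact_force: [0.8, -0.2, 0.1]
gripper_width: 0.115
grasp_force: 58.8
```

Request:
servo_tool(motion=[-1, 0, 0, 0.02, 0, -1, 0, 0, 0.04, 0, -1, 0, 0, 0.05, 0, -1, 0, 0, 0.05, 0])

```text
time: 30.38
tool_pos: [0.4269, 0.3247, 0.0348]
tool_rot: [-0.0, 1.0, 0.024, 0.0]
contact_force: [0.1, 0.2, -0.6]
gripper_width: 0.116
grasp_force: 58.8
```

```bash
python3 plan.py .4265 .3235 .033 2.7
```

```text
t 30.38 p [0.4269 0.3247 0.0348] yaw 2.69 f [ 0.1  0.2 -0.6] w 0.116 g 58.8 j6 2.04
shift [-0.004  0.01   0.015] turn -0.00022222222222222223
```

Request:
servo_tool(motion=[-1, 0, 0.008, 0.015, 0, -1, 0, 0.008, 0.015, 0])

```text
time: 30.62
tool_pos: [0.4271, 0.3239, 0.0332]
tool_rot: [-0.0, 1.0, 0.023, 0.0]
contact_force: [0.1, 1.9, 1.1]
gripper_width: 0.113
grasp_force: 59.1
```

Request:
servo_tool(motion=[-0.6, 0, 0, 0, 0, -0.4, 0, 0, 0, 0, -0.2, 0, 0, 0, 0, -0.1, 0, 0, 0, 0, -0.1, 0, 0, 0, 0])

```text
time: 31.25
tool_pos: [0.4268, 0.3237, 0.0328]
tool_rot: [0.0, 1.0, 0.024, -0.0]
contact_force: [0.3, 0.4, 0.3]
gripper_width: 0.451
grasp_force: 0.0
```

Request:
servo_tool(motion=[-0.1, 0, 0, -0.1, 0, -0.1, 0, 0, -0.3, 0, -0.1, 0, 0, -0.6, 0, -0.1, 0, 0, -0.9, 0, -0.1, 0, 0, -1, 0])

```text
time: 31.88
tool_pos: [0.4284, 0.3246, 0.1566]
tool_rot: [-0.001, 1.0, 0.024, 0.003]
contact_force: [1.6, -1.0, 0.3]
gripper_width: 0.452
grasp_force: 0.0
```

Request:
servo_tool(motion=[-0.1, -0.2, 0.5, -0.3, 0, -0.1, -0.2, 0.9, -0.5, 0, -0.1, -0.2, 1, -0.5, 0, -0.1, -0.2, 1, -0.5, 0, -0.1, -0.2, 1, -0.5, 0])

```text
time: 32.5
tool_pos: [0.4079, 0.2032, 0.2113]
tool_rot: [0.0, 1.0, 0.024, -0.001]
contact_force: [0.0, -0.1, 0.2]
gripper_width: 0.453
grasp_force: 0.0
```

```bash
python3 - <<'E'
from h import *
from scipy.optimize import least_squares
for n in ['scene','top']:
    im,d=eyes.grab_frame(n); cv2.imwrite(f'pics/{n}9.png',im[...,::-1]); W=world(n,d); X,Y,Z=[W[...,i] for i in range(3)]
    m=(d>0)&(Z>.052)&(Z<.07)&(abs(X-.455)<.14)&(abs(Y-.325)<.04); P=W[m][:,:2]
    if len(P)>50:
        vx,vy,x0,y0=cv2.fitLine(P.astype(np.float32),cv2.DIST_HUBER,0,.01,.01).ravel(); u=np.array([vx,vy])*np.sign(vx);t=(P-[x0,y0])@u
        print(n,'dowel',np.array([x0,y0])+u*(t.max()+t.min())/2,u,np.ptp(t),np.median(W[m][:,2]))
    m=(d>0)&(Z>.178)&(Z<.3)&(X>.58)&(X<.8)&(abs(Y-.05)<.17); print('lid z',np.percentile(Z[m],[1,50,99]))
    m=(d>0)&(Z>.05)&(Z<.095)&(abs(X-.522)<.012)&(abs(Y-.126)<.015); print('pad',W[m].mean(0))
    for nm,c in [('red',(.4708,-.401)),('green',(.4447,-.2535))]:
        m=(d>0)&(Z>.075)&(Z<.11)&(np.hypot(X-c[0],Y-c[1])<.032); P=W[m]; print(nm,P[P[:,2]>P[:,2].max()-.012].mean(0).round(4))
a=cv2.imread('pics/scene9.png'); cv2.imwrite('pics/c9.png',cv2.resize(a[110:310,140:460],(800,500),interpolation=cv2.INTER_CUBIC))
E
python3 plan.py .4 .2 .2 2.7
```

```text
scene dowel [0.44667757 0.32296142] [0.9990385  0.04384126] 0.22070701850275537 0.05561058103671934
lid z [0.18567094 0.18965929 0.19394961]
pad [0.52252408 0.12599609 0.07648669]
red [ 0.4733 -0.3994  0.0952]
green [ 0.4469 -0.2528  0.0956]
top dowel [0.50733135 0.32630732] [0.9982064  0.05986725] 0.10058214481191884 0.055938794092583954
lid z [0.18397021 0.18896974 0.19421799]
pad [0.52255935 0.12617746 0.07600433]
red [ 0.4705 -0.3985  0.0948]
green [ 0.4444 -0.252   0.0944]
t 32.6 p [0.408  0.2034 0.2115] yaw 2.78 f [-0.4  0.4 -0.6] w 0.452 g 0.0 j6 1.82
shift [-0.068  0.025  0.096] turn 0.0017777777777777779
```

View pics/c9.png

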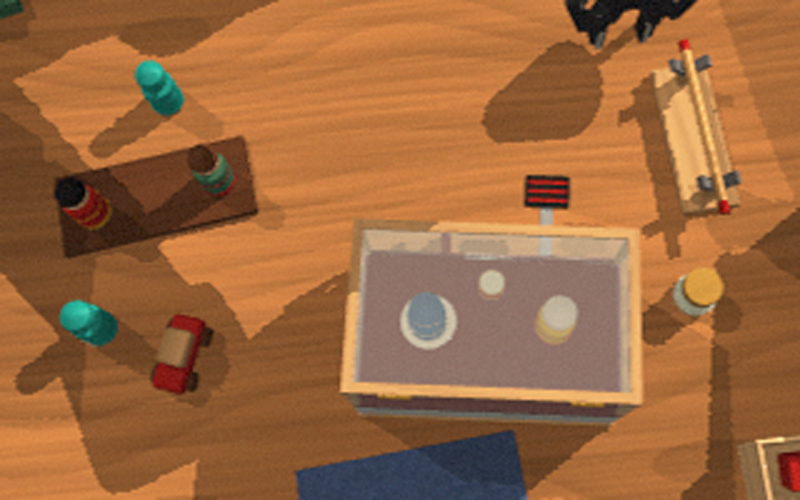

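The blue doll stands on the stand under the shut lid (crop 428,315), the dowel lies in its cradle (705,125), the pedal is up (548,190), and nothing else has moved. Handing in.

```bash
python3 -c "from plant import job_done; print(job_done())"
```

```text
the job is handed in; nothing more can be done
None
```

The job is handed in, with no verdict returned: the last camera check showed the blue doll upright on the white stand, the lid shut, the pedal up, the dowel back in its cradle and nothing else moved.

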